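Stand the coil terminal bars in the yellow pot

ROBOT

A 6-joint arm with a two-finger parallel gripper is mounted at the origin on the work surface. World frame = base frame: x ahead of the robot, y to its left, z up, the work surface at z = 0. Lengths are in m, angles in degrees, forces in N, time in s.
With the tool pointing down it reaches from about 0.325 to 0.775 m from the base axis. Payload 5.5 kg.
Tool frame: the origin (TCP) lies at the centre of the arm's flange, where the gripper is bolted on; the fingertips stand 182 mm ahead of it and the grasp point (between the pads) lies 163 mm ahead of it; z points along the fingers, y is the line along which they close (so a half turn about z gives the same grasp; the last joint's range is limited). The gripper opens to 88 mm and grips with 3 to 60 N. Pads are 20 mm wide; open, the fingers measure 115 mm over their backs; the gripper's body (75 mm by 178 mm) begins 61 mm behind the grasp point.
Start: joints at [65.965, 5.22, 70.514, -0, 104.267, -3.249], TCP at [0.213, 0.561, 0.405] pointing down, gripper open.
Joint ranges: [-164.24, 164.24], [-49.07, 125.15], [9.68, 141.18], [-86.29, 266.29], [3.28, 154.24], [-151.56, 151.56]. Speed limits (degrees/s): [147.25, 147.25, 172.46, 180, 180, 180].

INTERFACE

Orientations are given as [roll, pitch, yaw] about the fixed x, y, z axes, in that order (R = Rz(yaw) Ry(pitch) Rx(roll)).
In Python, from station import r gives the robot as it stands. The module is installed in compiled form; this text tells all that it offers. Calls block until the motion is done:
- r.reach(position, orientation): joint-space move of the TCP to a pose.
- r.servo_line(position, rotation=None, speed=0.15): straight line of the TCP; rotation=None keeps the orientation; speed is the mean speed in m/s.
- r.move_joints(angles): joint-space move.
- r.let_go() and r.grab(squeeze=None): open the fingers fully, or close them until they stop; squeeze is the grip in N (None keeps the last).
- r.wait(seconds).
- r.inverse_kinematics(position, orientation): joint angles nearest the present ones, or None.
- r.sense(): the state.
- r.snapshot(name): name is "scene" or "top"; returns a dict with "frame" (420x560x3 uint8, red, green, blue), "fx", "fy", "cx", "cy" (pixels), "R" (3x3) and "t" (3): a world point X has camera coordinates R X + t. Camera axes: x right, y down, z forward; pixel columns grow to the right and rows downward; lengths in m; the calibration is good to about 2 mm. A picture is of the moment at which its call begins. There is no depth.
A pose or a line that the arm cannot do raises r.IKError and nothing moves.
- r.hand_in(): hands the job in; it is judged then, once.
The state is a dict: "clock": time; "joints": joint angles; "joint_vel": joint speeds; "joint_torque": joint torques, N m; "tcp_pos": TCP position; "orientation": TCP orientation; "contact_force": force on the tool from outside, world axes, zero at the start; "torque": the same for the moment, N m; "opening": finger opening in m; "gripper_force": force on a finger pad.
Only numpy, scipy, OpenCV 4.12 (cv2) and the standard library are available. Lean on these libraries where they do the work, as an engineer would, in place of code of your own. Each camera call takes 0.05 s, during which the arm holds its last target. There are 200 camera calls.

TASK

Put both terminal bars into the yellow pot so that they stand in it with the paper-covered end down at the bottom and the bare aluminium end with the hole sticking up out of the mouth. They are longer than the mouth is wide and wedge if they go in too flat, so feed each one in paper end first and steep, without dropping it from high up. Leave the yellow pot standing where it is and do not disturb the grey brush pot or anything else on the bench.

Things in the scene. Friction and masses are not known exactly. Their poses are not given: they have to be found in the camera images.
- bar_a: Straight rigid terminal bar 154 mm long (own x), 22 wide (y), 14 thick (z), about 0.13 kg, balanced near its middle. The 64 mm at its +x end are bare aluminium with a black hole mark; the other 90 mm (-x end) are covered in tan paper with red bands. Origin: centre of the underside. Starts lying flat on the bench, hole mark up. bar_b is identical.
- bar_a_top (a point): Centre of the end face at bar_a's bare aluminium end (origin + 77 mm along own x, 7 mm up).
- bar_a_foot (a point): Centre of the end face at bar_a's paper-covered end (origin - 77 mm along own x, 7 mm up).
- bar_b: Straight rigid terminal bar 154 mm long (own x), 22 wide (y), 14 thick (z), about 0.13 kg, balanced near its middle. The 64 mm at its +x end are bare aluminium with a black hole mark; the other 90 mm (-x end) are covered in tan paper with red bands. Origin: centre of the underside. Starts lying flat on the bench, hole mark up. bar_a is identical.
- bar_b_top (a point): Centre of the end face at bar_b's bare aluminium end.
- bar_b_foot (a point): Centre of the end face at bar_b's paper-covered end.
- pot: Yellow steel pot, open, empty, loose, about 0.7 kg: upright straight cylinder, 80 mm outer diameter, 110 high, wall 3 (mouth 74 wide inside), bottom 5 thick. Origin: centre of the underside, z up. A bar let go in the mouth at 45 degrees or flatter often wedges there on friction; at 65 or steeper it slides down to the bottom, leans on the rim and sticks out by 30 to 45 mm.
- pot_mouth (a point): Centre of the yellow pot's mouth, at rim height (110 mm above its underside).
- brush_pot: Bystander: grey steel pot of the same size with three black-tipped wooden brushes standing in it (190 mm high over all). It may stand on either side; it and the yellow pot change places. Origin: centre of the underside.
- bushing: Bystander: white porcelain bushing with four sheds, standing, 60 mm diameter, 112 mm high. Origin: centre of the underside.
- tape: Bystander: tan ring of tape lying flat, 96 mm across, 25 mm high. Origin: centre of the underside.
- wrench: Bystander: steel wrench lying on the bench.
- mallet: Bystander: hammer lying on the bench.
- nut_tray: Bystander: low red open tray with brass nuts, 100 x 140 x 35 mm. Origin: centre of the underside.
Things that resemble listed ones, but are neither listed nor needed, are in the scene too. What is shaped like the bar_b but pink or purple is not meant.

How it is judged (in metres and radians):
At the end, for the whole second after the job is handed in: Both bars stand in the yellow pot: paper end within 42 mm of the pot's axis and less than 50 mm above the bench, bare aluminium end more than 115 mm above the bench, at rest; the yellow pot upright (within 0.1 rad), at rest and within 60 mm of where it started (horizontal distance between each of bar_a_foot, bar_b_foot and pot below 0.042 m and height (world z) of each of bar_a_foot, bar_b_foot below 0.05 m and height (world z) of each of bar_a_top, bar_b_top above 0.115 m and linear speed of each of bar_a, bar_b, pot below 0.03 m/s and angle between pot's own z axis and vertical below 0.1 rad and distance of pot from where it was at the start of the episode below 0.06 m); the robot touches nothing.
It fails at once if a bystander is moved more than 30 mm (distance of any of brush_pot, bushing, tape, wrench, mallet, nut_tray from where it was at the start of the episode above 0.03 m).
It fails at once if the yellow pot is tipped over (more than 0.5 rad) (angle between pot's own z axis and vertical above 0.5 rad).
It fails at once if a bar is thrown or dropped from high up (faster than 1.7 m/s) (linear speed of any of bar_a, bar_b above 1.7 m/s).
It also fails if it takes over 56 s, if anything falls off the work surface, if the arm or the gripper's body presses on something with over 40 N, if the wrist force passes 120 N, or if a joint passes its speed limit or range.

## Working session

There is one attempt and no reset: what is moved stays moved. The work goes in short steps, each a Python script; the robot and the scene stay as the last script left them, time stands still between calls to the robot, and variables do not carry over. Pictures are saved under pics/ and viewed, at most 10 in all, crops included, and the job is handed in when it is done.

```bash
mkdir -p pics
python3 - <<'E'
from station import r
import cv2,numpy as np,pickle
for n in("scene","top"):
    s=r.snapshot(n); pickle.dump(s,open(n+".pkl","wb"))
    cv2.imwrite(f"pics/{n}0.png",s["frame"][:,:,::-1])
    print(n,s["fx"],s["cx"],s["cy"],np.round(s["R"],3).tolist(),np.round(s["t"],3), np.round(-s["R"].T@s["t"],3))
print(r.sense())
E
```

```text
scene 400.10057562496763 280.84923865722385 205.94921478077535 [[0.067, 0.998, 0.011], [0.769, -0.044, -0.638], [-0.636, 0.051, -0.77]] [-0.036 -0.32   1.602] [ 1.266 -0.06   1.03 ]
top 398.5631179990954 277.2059923834066 205.85034635533256 [[-0.024, -1.0, -0.001], [-0.981, 0.023, -0.191], [0.191, -0.004, -0.982]] [0.025 0.529 1.133] [0.304 0.017 1.213]
{'clock': 0.1, 'joints': array([ 6.59644440e+01,  5.25813803e+00,  7.05770163e+01,  2.65273200e-03,
        1.04267547e+02, -3.24812985e+00]), 'joint_vel': array([-0.03233421, -0.0879747 , -0.18341212,  0.03168241, -0.0593139 ,
        0.01077616]), 'joint_torque': array([ 1.72456228e-03, -4.47859383e+01, -4.07569313e+01,  6.99883956e-02,
        2.85087543e-02, -1.22105162e-04]), 'tcp_pos': array([0.21294777, 0.56098511, 0.40360646]), 'orientation': array([-1.79897610e+02, -8.38700539e-03,  1.59213218e+02]), 'contact_force': array([-0.17307159, -0.11164425,  0.18051573]), 'torque': array([ 0.01833543, -0.02770329,  0.00401628]), 'gripper_force': 0.0, 'opening': 0.08807847824624042}
```

View pics/top0.png

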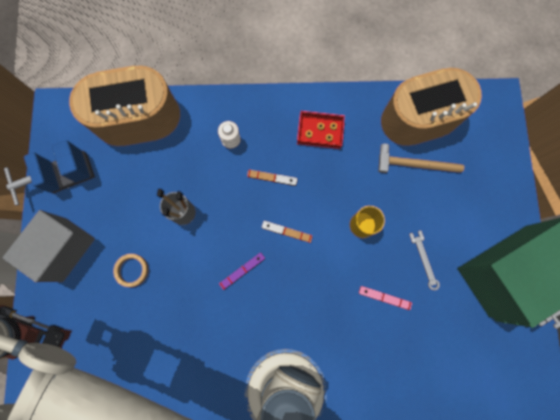

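View pics/scene0.png

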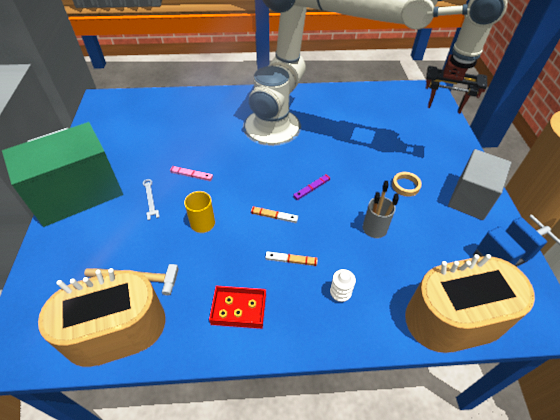

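Top view: two candidate tan/white bars, at about (272,178), with the white end right, and (287,232), with the white end left. The pink bar (385,298) and the purple bar (242,270) are decoys. The yellow pot is at (368,222) and the grey brush pot at (174,205). In the scene view the bars are at (291,259) and (274,214) and the pot at (200,212). Next I'll measure and confirm with a crop.

```bash
cat > h.py <<'E'
import cv2,numpy as np
def ray(s,uv,z):
    d=s["R"].T@np.array([(uv[0]-s["cx"])/s["fx"],(uv[1]-s["cy"])/s["fy"],1]); c=-s["R"].T@s["t"]
    return c+d*(z-c[2])/d[2]
def proj(s,X):
    p=s["R"]@np.asarray(X)+s["t"]; return np.array([s["fx"]*p[0]/p[2]+s["cx"],s["fy"]*p[1]/p[2]+s["cy"]])
def blob(mask,uv):
    cs,_=cv2.findContours(mask.astype(np.uint8),cv2.RETR_EXTERNAL,cv2.CHAIN_APPROX_NONE)
    cs=[c for c in cs if cv2.contourArea(c)>30]
    return min(cs,key=lambda c:np.linalg.norm(c.reshape(-1,2).mean(0)-uv))
def bars(s,seeds,hz=0.012):
    f=s["frame"].astype(int); m=(f[...,0]>f[...,2]*0.75)&(f[...,0]>70); out=[]
    for uv in seeds:
        P=np.array([ray(s,p,hz)[:2] for p in blob(m,uv).reshape(-1,2)],np.float32)
        (c,wh,a)=cv2.minAreaRect(P*1000); b=cv2.boxPoints((c,wh,a))
        e=b[1]-b[0] if np.linalg.norm(b[1]-b[0])>np.linalg.norm(b[2]-b[1]) else b[2]-b[1]
        u=e/np.linalg.norm(e); c=np.array(c)/1000
        def px(q): x=proj(s,[*q,hz]).round().astype(int); return s["frame"][x[1]-1:x[1]+2,x[0]-1:x[0]+2].reshape(-1,3).mean(0)
        sat=[np.ptp(px(c+k*u*.04)) for k in(1,-1)]
        if sat[0]>sat[1]: u=-u   # u points to the bare end
        out.append((c,u,np.array(wh),sat))
    return out
def yellow(s):
    f=s["frame"]; hsv=cv2.cvtColor(f,cv2.COLOR_RGB2HSV)
    return cv2.inRange(hsv,(20,150,60),(32,255,255))
E
python3 - <<'E'
import pickle; from h import *
T,S=[pickle.load(open(n+".pkl","rb")) for n in("top","scene")]
for s,seeds in((T,[(272,178),(287,232)]),(S,[(291,259),(274,214)])):
    for b in bars(s,seeds): print([np.round(x,3) for x in b])
for s,uv in((T,(368,222)),(S,(200,212))):
    c=blob(yellow(s)>0,uv).reshape(-1,2); print(c.min(0),c.max(0),[np.round(ray(s,(c.min(0)+c.max(0))/2,z),3) for z in(.055,.11)])
a=cv2.resize(T["frame"][150:270,210:410],None,fx=4,fy=4,interpolation=cv2.INTER_CUBIC)
cv2.imwrite("pics/crop.png",a[:,:,::-1])
E
```

```text
[array([0.629, 0.028]), array([-0.216, -0.976], dtype=float32), array([156.563,  28.383]), array([98.778,  1.556])]
[array([ 0.458, -0.015]), array([0.313, 0.95 ], dtype=float32), array([156.891,  26.576]), array([ 1., 98.])]
[array([0.629, 0.025]), array([-0.205, -0.979], dtype=float32), array([154.909,  29.51 ]), array([140.889,   0.667])]
[array([ 0.459, -0.017]), array([0.317, 0.948], dtype=float32), array([155.174,  31.38 ]), array([  1.   , 142.222])]
[351 207] [382 236] [array([ 0.476, -0.249,  0.055]), array([ 0.468, -0.236,  0.11 ])]
[185 192] [214 231] [array([ 0.469, -0.25 ,  0.055]), array([ 0.514, -0.239,  0.11 ])]
```

View pics/crop.png

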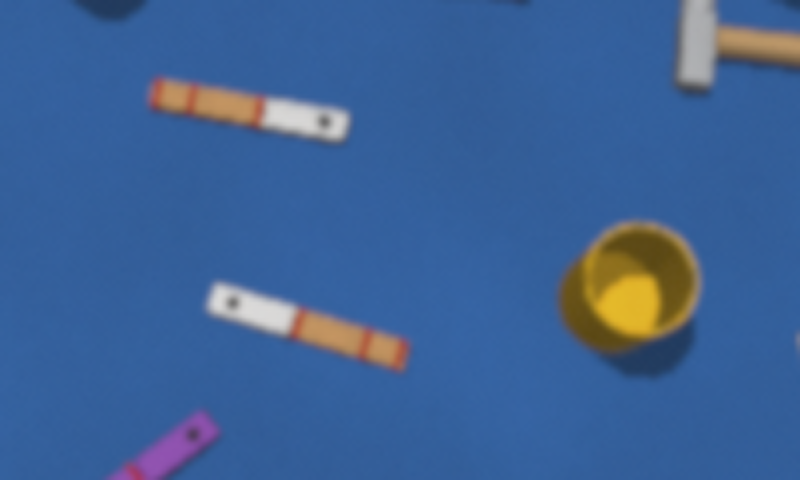

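The crop shows both tan/white bars with red bands and a hole in the white end: upper bar about (250,110), white right; lower bar about (308,327), white left. They match the description, and purple and pink are excluded. The pot's rim ellipse is centred at about (641,281) in the crop. Next: refine the pot position and check reachability for steep insertion.

```bash
cat >> h.py <<'E'
from scipy.spatial.transform import Rotation as Ro
GL=0.177  # tool length to bar centreline
def pose(g,foot_az,tilt,sgn,L=GL):
    """g: bar point gripped; foot_az: heading of foot (deg); tilt: bar steepness (0 flat). sgn: foot along sgn*tool x. -> TCP pos, rpy"""
    a,t=np.radians([foot_az,tilt]); d=np.array([np.cos(a),np.sin(a),0]); Z=np.array([0,0,1.])
    f=np.cos(t)*d-np.sin(t)*Z; z=-np.sin(t)*d-np.cos(t)*Z
    x=sgn*f; M=np.c_[x,np.cross(z,x),z]
    return np.asarray(g)-L*z, Ro.from_matrix(M).as_euler("xyz",degrees=True)
E
python3 - <<'E'
import pickle; from h import *; from station import r
T,S=[pickle.load(open(n+".pkl","rb")) for n in("top","scene")]
p=ray(T,(369.9,219.9),.11); print("rim top",p.round(3))
for s,uv in((T,(368,222)),(S,(200,212))):
    f=s["frame"].astype(int); m=(f[...,0]>1.3*f[...,2])&(f[...,0]>45)
    c=blob(m,uv); q=c.reshape(-1,2); print("sil",q.min(0),q.max(0))
    c2=[proj(s,[p[0]+.04*np.cos(a),p[1]+.04*np.sin(a),z]) for a in np.linspace(0,6.28,60) for z in(0,.11)]
    print("pred",np.min(c2,0).round(1),np.max(c2,0).round(1))
for sg in(1,-1):
  for az in range(-180,180,20):
    row=[]
    for tilt in(60,70,80,85):
        j=r.inverse_kinematics(*pose([p[0],p[1],.15],az,tilt,sg)); row.append(None if j is None else np.round(j).astype(int).tolist())
    if any(row): print(sg,az,row)
for b in bars(T,[(272,178),(287,232)]):
    az=np.degrees(np.arctan2(-b[1][1],-b[1][0]))
    for sg in(1,-1):
        j=r.inverse_kinematics(*pose([*(b[0]+.052*b[1]),.007],az,0,sg)); print("pick",az.round(1),sg,None if j is None else np.round(j))
E
```

```text
rim top [ 0.472 -0.246  0.11 ]
sil [350 206] [383 237]
pred [348.7 205.9] [384.2 238.5]
sil [184 191] [214 232]
pred [184.7 190.7] [215.7 232.8]
1 -140 [None, None, None, [-70, 9, 108, 76, 105, 150]]
1 -120 [None, [-63, 16, 91, 59, 113, 152], [-64, 21, 91, 66, 117, 150], [-64, 24, 90, 69, 118, 149]]
1 -100 [[-55, 23, 76, 46, 122, 146], [-56, 28, 74, 53, 126, 146], [-57, 34, 74, 60, 130, 147], [-57, 36, 73, 64, 132, 148]]
1 -80 [[-48, 33, 62, 39, 134, 136], [-49, 39, 60, 46, 139, 139], [-50, 44, 58, 54, 143, 144], [-50, 47, 58, 59, 145, 146]]
1 -60 [[-42, 41, 51, 27, 143, 122], [-42, 47, 47, 35, 150, 127], None, None]
1 -40 [[-34, 46, 44, 10, 150, 101], None, None, None]
1 -20 [[-27, 46, 43, -12, 150, 76], None, None, None]
1 0 [[-20, 42, 49, -30, 143, 55], [-20, 49, 45, -38, 149, 49], None, None]
1 20 [[-13, 35, 59, -41, 133, 41], [-12, 41, 56, -49, 138, 38], [-12, 47, 54, -57, 142, 33], [-12, 49, 54, -62, 144, 30]]
1 40 [[-7, 26, 72, -48, 121, 32], [-6, 31, 71, -55, 125, 31], [-5, 36, 70, -63, 129, 30], [-5, 39, 69, -66, 130, 29]]
1 60 [[-2, 14, 87, -54, 108, 24], [0, 19, 86, -61, 1
[... 1133 characters left out ...]
, -53], None, None]
-1 -40 [[-34, 46, 44, 10, 150, -79], None, None, None]
-1 -20 [[-27, 46, 43, -12, 150, -104], None, None, None]
-1 0 [[-20, 42, 49, -30, 143, -125], [-20, 49, 45, -38, 149, -131], None, None]
-1 20 [[-13, 35, 59, -41, 133, -139], [-12, 41, 56, -49, 138, -142], [-12, 47, 54, -57, 142, -147], [-12, 49, 54, -62, 144, -150]]
-1 40 [[-7, 26, 72, -48, 121, -148], [-6, 31, 71, -55, 125, -149], [-5, 36, 70, -63, 129, -150], [-5, 39, 69, -66, 130, -151]]
-1 60 [None, None, None, [2, 27, 86, -71, 116, -151]]
-1 80 [None, None, None, [6, 13, 104, -78, 102, -151]]
pick 77.5 1 [-5. 12. 86.  0. 82.  7.]
pick 77.5 -1 None
pick -108.2 1 None
pick -108.2 -1 [  0. -10. 108.  -0.  82.  18.]
```

```bash
cat >> h.py <<'E'
POT=np.array([.472,-.247]); G=.052; FL=.077+G   # grip 52 mm from centre, foot 129 mm from grip
def grip_point(foot_d,lat,footz,az,tilt):
    a,t=np.radians([az,tilt]); d=np.array([np.cos(a),np.sin(a)]); n=np.array([-d[1],d[0]])
    return np.r_[POT+d*(foot_d-FL*np.cos(t))+n*lat, footz+FL*np.sin(t)]
def pick(r,c,u,sg,L=.178):
    az=np.degrees(np.arctan2(-u[1],-u[0])); g=np.r_[np.array(c)+G*np.array(u),.007]
    p,o=pose(g,az,0,sg,L); r.reach(p+[0,0,.10],o); r.servo_line(p,speed=.12); r.grab(45)
    s=r.sense(); print("grab",s["opening"],s["gripper_force"],s["tcp_pos"]-p)
    r.servo_line(p+[0,0,.24],speed=.25)
E
python3 - <<'E'
from h import *; from station import r
pick(r,[.629,.0265],[-.211,-.977],1)
az,tilt=40,80
g=grip_point(.011,.013,.16,az,tilt); p,o=pose(g,az,tilt,1,.178); r.reach(p,o)
s=r.sense(); print(s["clock"],s["opening"],s["tcp_pos"]-p,s["orientation"]-o)
for n in("scene","top"):
    q=r.snapshot(n); cv2.imwrite(f"pics/{n}1.png",q["frame"][:,:,::-1])
    a,t=np.radians([az,tilt]); f=np.r_[np.cos(t)*np.cos(a),np.cos(t)*np.sin(a),-np.sin(t)]
    print(n,"foot",proj(q,g+FL*f).round(1),"top",proj(q,g-.025*f).round(1))
    if n=="scene": im=q["frame"]
c=cv2.resize(im[80:260,130:330],None,fx=3,fy=3,interpolation=cv2.INTER_CUBIC); cv2.imwrite("pics/c1.png",c[:,:,::-1])
E
```

```text
grab 0.021404729870912177 44.99901473522186 [-2.58480297e-06 -1.67987738e-05 -2.57241142e-05]
6.9167 0.02151452440896253 [ 8.38686437e-06  2.12961484e-06 -1.44816048e-04] [-3.59644030e+02 -7.68375337e-02  3.83531222e-01]
scene foot [201.1 189.3] top [186.9 145.6]
top foot [368.2 217. ] top [391.1 214.9]
```

View pics/c1.png

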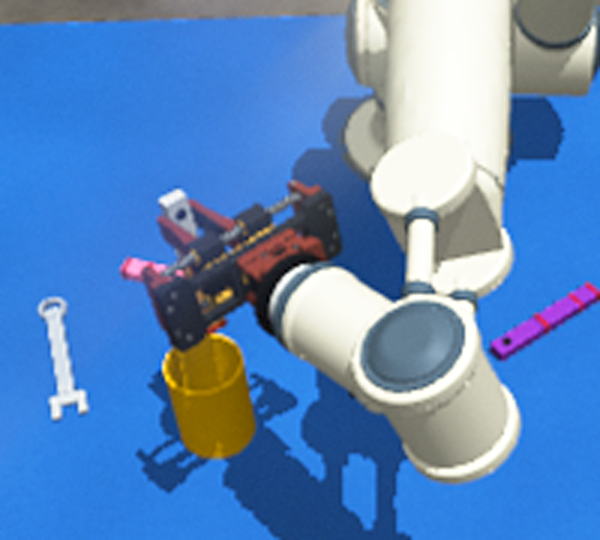

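The crop shows the bar's aluminium end at (172,195), which is (187,145) in the full image. That matches the predicted (186.9,145.6), so there was no slip, and the foot sits over the pot mouth. Lowering and releasing.

```bash
cat >> h.py <<'E'
def insert(r,az,tilt,sg,foot_d,lat,L=.178):
    f0=r.sense()["contact_force"]
    for fz in(.11,.08,.05,.03,.014):
        p,o=pose(grip_point(foot_d,lat,fz,az,tilt),az,tilt,sg,L); r.servo_line(p,o,speed=.15)
        F=r.sense()["contact_force"]-f0; print(fz,F.round(1))
        if np.linalg.norm(F)>12: print("STOP"); return False
    r.let_go(); back(r,az,tilt,p); return True
def back(r,az,tilt,p):
    a,t=np.radians([az,tilt]); z=-np.r_[np.sin(t)*np.cos(a),np.sin(t)*np.sin(a),np.cos(t)]
    r.servo_line(p-.09*z,speed=.15); r.servo_line(p-.09*z+[0,0,.12],speed=.25)
def save(r,tag,x0=130,y0=130,w=180,h=130):
    for n,(x,y) in(("scene",(x0,y0)),("top",(300,160))):
        q=r.snapshot(n); im=q["frame"][y:y+h,x:x+w]
        cv2.imwrite(f"pics/{n}{tag}.png",cv2.resize(im,None,fx=4,fy=4,interpolation=cv2.INTER_CUBIC)[:,:,::-1])
E
python3 - <<'E'
from h import *; from station import r
print(insert(r,40,80,1,.011,.013)); 
# away towards bar B pick pose
save(r,"2"); print(r.sense()["clock"])
E
```

```text
0.11 [ 0.5 -1.1  0.4]
0.08 [ 1.2 -1.5  0.2]
0.05 [ 1.7 -1.2  0.2]
0.03 [0.5 0.1 0.8]
0.014 [1.8 0.1 0.8]
True
11.3333
```

View pics/top2.png

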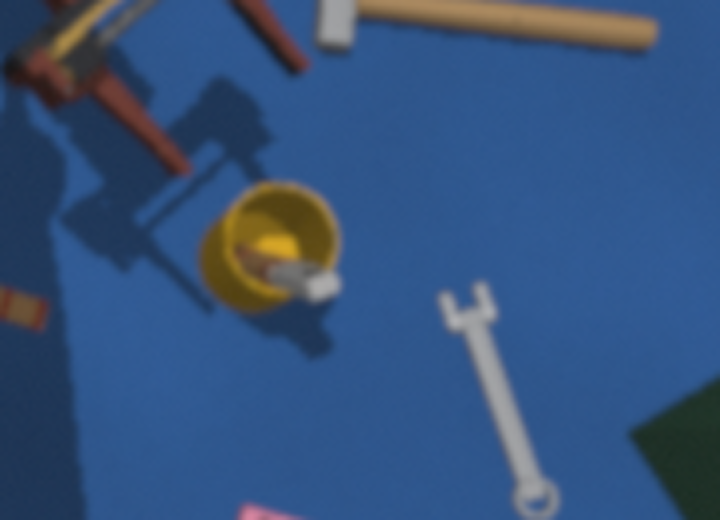

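The top view (crop) shows the pot still at rim centre about (282,239), with bar A standing in it. Its bare top is at about (322,285) and it leans to the lower right. Next: compute where its top is in the insertion frame, then pick bar B.

Run:
```python
from h import *; from station import r
q=r.snapshot("top"); a=np.radians(40); d=np.array([np.cos(a),np.sin(a)]); n=np.array([-d[1],d[0]])
def dl(u,v,z):
    X=ray(q,(300+(u+.5)/4-.5,160+(v+.5)/4-.5),z)[:2]; return X.round(3),((X-POT)@d).round(3),((X-POT)@n).round(3)
print("rim",dl(282,239,.11),"bar top",dl(322,285,.150),"foot-ish",dl(248,252,.03))
r.reach(r.sense()["tcp_pos"]+[0,.05,.08],r.sense()["orientation"])
print(r.sense()["clock"])
pick(r,[.4585,-.016],[.315,.949],-1)
az,tilt=40,83
for lat in(-.013,-.018):
  print(lat,[r.inverse_kinematics(*pose(grip_point(.015,lat,z,az,tilt),az,tilt,-1,.178)) for z in(.16,.014)])
print(r.sense()["clock"],r.sense()["opening"],r.sense()["joints"])
```

```text
rim (array([ 0.473, -0.247]), np.float64(0.001), np.float64(-0.001)) bar top (array([ 0.435, -0.262]), np.float64(-0.038), np.float64(0.012)) foot-ish (array([ 0.476, -0.24 ]), np.float64(0.008), np.float64(0.003))
11.8417
grab 0.021430964642808373 44.995518922805786 [-1.96716212e-05  3.83822917e-06 -3.43290105e-05]
-0.013 [None, array([  -5.48218201,   39.79778958,   67.58699655,  -65.38584498,
        128.88083784, -150.94091724])]
-0.018 [None, array([  -5.75142324,   40.27717027,   66.87988363,  -65.71811631,
        128.7410387 , -151.34352447])]
16.2333 0.02153255025767684 [-7.98397615e-02 -1.35147186e+01  8.64621991e+01  9.39236372e-04
  1.07204347e+02  1.82829325e+01]
```

Run:
```python
from h import *; from station import r
for az in(30,33,36,40,45):
  for tilt in(72,76,80):
    g=.015
    print(az,tilt,[None if j is None else int(j[5]*10)/10 for z in(.16,.14,.125,.014) for j in[r.inverse_kinematics(*pose(grip_point(g,-.015,z,az,tilt),az,tilt,-1,.178))]])
```

```text
30 72 [None, None, None, -146.2]
30 76 [None, None, None, -147.5]
30 80 [None, None, None, -149.2]
33 72 [None, None, None, -147.1]
33 76 [None, None, None, -148.2]
33 80 [None, None, None, -149.6]
36 72 [None, None, None, -147.9]
36 76 [None, None, None, -148.8]
36 80 [None, None, None, -149.9]
40 72 [None, None, None, -148.9]
40 76 [None, None, None, -149.5]
40 80 [None, None, None, -150.3]
45 72 [None, None, None, -150.1]
45 76 [None, None, None, -150.3]
45 80 [None, None, None, -150.8]
```

Run:
```python
from h import *; from station import r
for sg in(1,-1):
 for az in(-5,10,20,30):
  for tilt in(50,60,68,75):
    print(sg,az,tilt,[None if j is None else np.round(j).astype(int).tolist() for z in(.14,.12,.10,.07) for j in[r.inverse_kinematics(*pose(grip_point(.015,-.015,z,az,tilt),az,tilt,sg,.178))]])
```

```text
1 -5 50 [[-25, 25, 59, -26, 142, 56], [-25, 25, 61, -25, 140, 57], [-25, 25, 62, -24, 138, 59], [-25, 26, 64, -22, 136, 60]]
1 -5 60 [[-24, 34, 51, -34, 150, 50], [-24, 34, 52, -32, 148, 52], [-24, 35, 54, -31, 146, 54], [-24, 35, 56, -29, 144, 56]]
1 -5 68 [None, [-23, 41, 46, -41, 154, 45], [-23, 42, 47, -39, 153, 47], [-23, 43, 49, -36, 151, 51]]
1 -5 75 [None, None, None, None]
1 10 50 [[-22, 22, 62, -35, 135, 42], [-22, 22, 64, -34, 134, 44], [-22, 23, 66, -33, 132, 45], [-22, 24, 68, -31, 130, 47]]
1 10 60 [[-19, 30, 55, -44, 142, 37], [-19, 31, 57, -42, 141, 39], [-19, 31, 58, -41, 139, 41], [-19, 32, 60, -39, 137, 44]]
1 10 68 [[-18, 37, 50, -53, 147, 31], [-18, 37, 52, -51, 146, 33], [-18, 38, 53, -49, 144, 36], [-18, 39, 54, -46, 143, 39]]
1 10 75 [[-17, 42, 46, -62, 150, 24], [-17, 43, 47, -60, 149, 27], [-17, 43, 48, -57, 148, 30], [-17, 45, 50, -54, 147, 34]]
1 20 50 [[-19, 19, 66, -39, 130, 34], [-19, 20, 67, -38, 129, 36], [-19, 20, 69, -37, 127, 37], [-19, 21, 71, -36, 125, 40]]
1 20 60 [[-17, 27, 60, -48, 136, 31], [-17, 27, 61, -47, 135, 33], [-17, 28, 63, -46, 134,
[... 1703 characters left out ...]
6, -39, 130, -146], [-19, 20, 67, -38, 129, -144], [-19, 20, 69, -37, 127, -143], [-19, 21, 71, -36, 125, -140]]
-1 20 60 [[-17, 27, 60, -48, 136, -149], [-17, 27, 61, -47, 135, -147], [-17, 28, 63, -46, 134, -145], [-17, 29, 64, -44, 132, -143]]
-1 20 68 [None, [-15, 33, 57, -55, 139, -151], [-15, 34, 58, -53, 138, -149], [-15, 35, 60, -51, 137, -146]]
-1 20 75 [None, None, None, [-14, 41, 55, -57, 140, -150]]
-1 30 50 [None, [-17, 17, 71, -42, 123, -151], [-17, 17, 72, -41, 122, -149], [-17, 18, 75, -40, 120, -147]]
-1 30 60 [None, None, [-14, 24, 68, -49, 128, -151], [-14, 25, 69, -48, 126, -148]]
-1 30 68 [None, None, None, [-12, 31, 65, -54, 130, -150]]
-1 30 75 [None, None, None, None]
```

Straight re-use of the insertion pose is limited by joint 6. So I'll enter at azimuth 10 and tilt 64, then steepen and turn while lowering on bar A's free side.

```bash
cat > ins2.py <<'E'
from h import *
a=np.radians(38); FO=POT+.012*np.array([np.cos(a),np.sin(a)])-.017*np.array([-np.sin(a),np.cos(a)])
def P(z,az,t):
    b,c=np.radians([az,t]); return pose(np.r_[FO-FL*np.cos(c)*np.array([np.cos(b),np.sin(b)]),z+FL*np.sin(c)],az,t,-1,.178)
SEQ=[(.14,10,64),(.12,10,65),(.10,12,66),(.085,17,68),(.07,21,70),(.05,26,74),(.03,32,77),(.014,36,80)]
E
python3 - <<'E'
from ins2 import *; from station import r
js=[r.inverse_kinematics(*P(*q)) for q in SEQ]; print([None if j is None else np.round(j,0).astype(int).tolist() for j in js])
if all(j is not None for j in js):
    j=r.sense()["joints"].copy(); j[5]=-140; r.move_joints(j); r.reach(*P(*SEQ[0]))
    s=r.sense(); print(s["clock"],s["opening"])
    save(r,"3",130,80)
E
```

```text
[[-18, 34, 53, -48, 145, -145], [-18, 35, 53, -47, 144, -144], [-17, 36, 55, -47, 142, -143], [-16, 36, 57, -50, 140, -146], [-14, 36, 59, -53, 137, -147], [-12, 38, 61, -57, 135, -149], [-9, 39, 64, -60, 132, -150], [-8, 40, 66, -62, 130, -150]]
19.7167 0.021711601238665116
```

View pics/scene3.png

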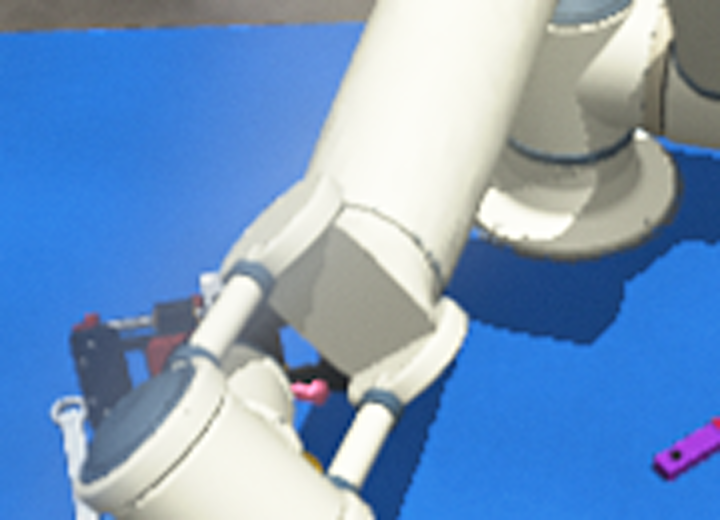

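View pics/top3.png

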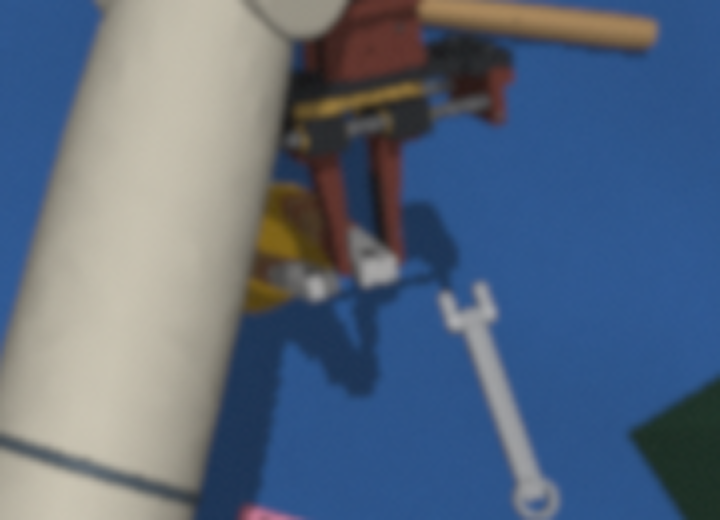

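The top crop shows bar B's bare end at (375,268) and its paper foot over the mouth near (300,200). Bar A is unmoved at (318,287). In the scene crop the arm hides the pot. Lowering with force checks.

Run:
```python
from ins2 import *; from station import r
f0=r.sense()["contact_force"]; ok=True
for q in SEQ[1:]:
    p,o=P(*q); r.servo_line(p,o,speed=.06); F=r.sense()["contact_force"]-f0; print(q,F.round(1))
    if np.linalg.norm(F)>10: ok=False; print("STOP"); break
if ok:
    r.let_go(); back(r,36,80,p); r.wait(.3)
save(r,"4",130,130); print(ok,r.sense()["clock"])
```

```text
(0.12, 10, 65) [-0.9 -0.1 -0.8]
(0.1, 12, 66) [ 0.3 -0.2 -0.3]
(0.085, 17, 68) [-0.4 -0.4 -0.6]
(0.07, 21, 70) [-0.1 -0.1 -0.8]
(0.05, 26, 74) [ 1.6  0.1 -1.4]
(0.03, 32, 77) [-0.1 -1.3 -0.7]
(0.014, 36, 80) [-0.1  0.3  0.4]Traceback (most recent call last):
  File "<stdin>", line 7, in <module>
  File "h.py", line 52, in back
    r.servo_line(p-.09*z,speed=.15); r.servo_line(p-.09*z+[0,0,.12],speed=.25)
    ~~~~~~~~~~~~^^^^^^^^^^^^^^^^^^^
station.IKError: the arm cannot follow that straight line within its joint ranges
```

Run:
```python
from ins2 import *; from station import r
b=np.radians(36); d=np.r_[np.cos(b),np.sin(b),0]; c=np.radians(80)
g=np.r_[FO-FL*np.cos(c)*d[:2],.014+FL*np.sin(c)]
for dist,up,az,t in [(.09,.016,32,76),(.09,.016,30,70),(.09,.016,26,70),(.09,.03,24,64),(.06,.01,28,74)]:
    try:
        p,o=pose(g+d*dist+[0,0,up],az,t,-1,.178); r.servo_line(p,o,speed=.12); print("ok",dist,az,t); break
    except r.IKError: print("no",dist,az,t)
print(r.sense()["contact_force"].round(1))
save(r,"4",130,130); print(r.sense()["clock"])
```

```text
no 0.09 32 76
ok 0.09 30 70
[-0.7  0.3 -0.1]
26.0583
```

View pics/top4.png

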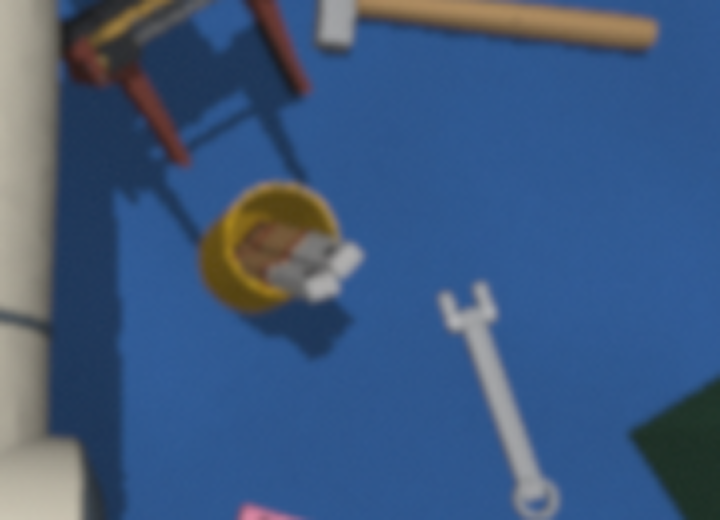

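The top crop shows both bars side by side in the pot, bare ends at (345,260) and (320,288), and the pot unmoved. The gripper is clear. One side check.

View pics/scene4.png

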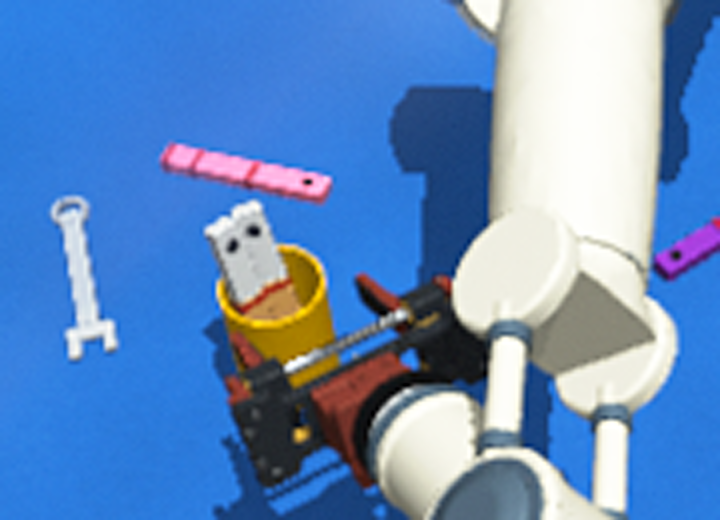

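The side view shows both bars fully seated at equal height, bare hole ends up at (225,235) and (250,220). The pot is upright and the gripper is free of it. Handing in.

```bash
python3 -c "
from station import r
print(r.hand_in())"
```

```text
the job is handed in; nothing more can be done
None
```

Both bars stand paper end down in the yellow pot with their bare hole ends sticking out of the mouth; the pot is upright and unmoved, I saw no bystander disturbed, and the job is handed in at about 26 s (the hand-in returned no verdict).

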